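Locate a bracket plate on two dowels and a stop, then swing the bar over it

ROBOT

A 6-joint arm with a two-finger parallel gripper is mounted at the origin on the work surface; the furniture and walls round the work are solid. World frame = base frame: x ahead of the robot, y to its left, z up, the work surface at z = 0. Lengths are in m, angles in rad, forces in N, time in s.
With the tool pointing down it reaches from about 0.3 to 0.85 m from the base axis. Payload 4.2 kg.
Tool frame: the origin (TCP) lies between the finger pads; the fingertips stand 22 mm ahead of it and the grasp point (between the pads) lies 3 mm ahead of it (ctrl.tip_reach is the z of the fingertips in the tool frame, in m); z points along the fingers, y is the line along which they close (so a half turn about z gives the same grasp; the last joint's range is limited). The gripper opens to 91 mm and grips with 3 to 60 N. Pads are 32 mm wide; open, the fingers measure 118 mm over their backs; the gripper's body (76 mm by 178 mm) begins 60 mm behind the grasp point.
Start: joints at [-1.155, 0.32, 1.565, -0, 1.257, -0.02], TCP at [0.243, -0.521, 0.202] pointing down, gripper open.
Joint ranges: [-3.11, 3.11], [-0.84, 2.01], [0.21, 2.61], [-1.34, 4.49], [0.05, 2.63], [-2.56, 2.56]. Speed limits (rad/s): [2.57, 2.57, 3.14, 3.14, 3.14, 3.14].

INTERFACE

Orientations are given as a rotation vector (axis times angle).
In Python, from bench import ctrl gives the robot as it stands. The module is installed in compiled form; this text tells all that it offers. Calls block until the motion is done:
- ctrl.move_pose(position, orientation): joint-space move of the TCP to a pose.
- ctrl.movel(position, orientation=None, v=0.15, max_force=None): straight line of the TCP; orientation=None keeps the orientation; v is the mean speed in m/s. With max_force (N) it stops when the force on the tool has changed by that much, and returns True; else False.
- ctrl.movej(angles): joint-space move.
- ctrl.grip(opening, strength=None): finger opening in m; strength is the grip in N (None keeps the last); returns when the fingers have stopped.
- ctrl.sleep(seconds).
- ctrl.inverse_kinematics(position, orientation): joint angles nearest the present ones, or None.
- ctrl.sense(): the state.
- ctrl.camera(name): name is "side" or "top"; returns a dict with "pixels" (400x640x3 uint8, red, green, blue), "K" (3x3 intrinsics, pixels), "k1" (the pictures are not rectified: a ray, as slopes to the right and down, at radius r is drawn at 1 + k1 r^2 times it, then the intrinsics apply), "R" (3x3) and "t" (3): a world point X has camera coordinates R X + t. Camera axes: x right, y down, z forward; pixel columns grow to the right and rows downward; lengths in m; the calibration is good to about 2 mm. A picture is of the moment at which its call begins. There is no depth.
A pose or a line that the arm cannot do raises ctrl.IKError and nothing moves.
- ctrl.sign_off(): hands the job in; it is judged then, once.
The state is a dict: "time": time; "joint_positions": joint angles; "joint_vel": joint speeds; "joint_efforts": joint torques, N m; "ee_pos": TCP position; "tool_rot": TCP orientation; "wrist_force": force on the tool from outside, world axes, zero at the start; "moment": the same for the moment, N m; "grip_width": finger opening in m; "gripper_force": force on a finger pad.
Only numpy, scipy, OpenCV 4.12 (cv2) and the standard library are available. Lean on these libraries where they do the work, as an engineer would, in place of code of your own. Each camera call takes 0.05 s, during which the arm holds its last target. There are 200 camera calls.

TASK

Get the bracket plate ready for drilling: slide it along the bed of the jig, without picking it up, until its long edge is hard against both dowel pins and its end is hard against the end stop. Only then swing the hold-down bar by its upright post as far as it goes, straight across the plate, and leave the plate still touching both pins and the stop. Do not disturb the file, tap, tee fitting and can lying round the jig.

Things in the scene. Friction and masses are not known exactly. Their poses are not given: they have to be found in the camera images.
- jig: Fixed drilling jig: dark steel bed 200 (x) x 300 (y) x 18 mm high. Origin under the bed's centre at table height; z up, y along the bed towards the end stop (robot's left), x across it towards the dowels (away from the robot). The hold-down bar's pivot stands at (82, 20) mm, top 52 mm above the table.
- dowel_r (a point): Centre of the foot of the right dowel (bed-top height), at (58, -35) mm in the jig's axes: a fixed steel pin, 12 mm in diameter, 14 mm high. A seated plate has its long edge at x = 52 mm of the jig.
- dowel_l (a point): Centre of the foot of the left dowel (bed-top height), at (58, 50) mm in the jig's axes: a fixed steel pin, 12 mm in diameter, 14 mm high. A seated plate has its long edge at x = 52 mm of the jig.
- end_stop: Fixed steel end stop block on the bed, 44 mm wide, top 24 mm above the bed; its place along the bed varies. Origin at bed-top height straight below the tip of its round 13 mm nose, which points along -y of the jig (nose centre 9 mm above the bed); axes parallel to the jig's. A seated plate has its end at y = 0 of these axes.
- plate: Loose aluminium plate, 0.4 to 0.8 kg, 90 (x) x 150 (y) x 16 mm thick, flat on the jig bed, up to 0.2 rad askew. Origin at the centre of its underside; z up. A round boss (35 mm diameter, top 46 mm above the underside) stands 52 mm from the centre towards -y (so it balances 6 mm to that side). Its +x long edge goes against the dowels, its +y end (no boss) against the stop.
- edge_l (a point): Point on the +x long edge face of the plate, half-way up, 60 mm from the plate's centre towards the +y end; seated, it is at x = 52 mm of the jig.
- edge_r (a point): Point on the same long edge face, half-way up, 50 mm from the plate's centre towards the boss end; seated, it is at x = 52 mm of the jig.
- plate_end (a point): Centre of the plate's +y end face, half-way up; seated, it is at y = 0 of the end stop's axes.
- bar (a joint): Hinge of the steel hold-down bar about its upright pivot, rad: 0 = at its stop, straight across the plate (bar points along -x of the jig); grows as it swings towards +y of the jig, at most 1.6 (parallel to the row of dowels). Starts at 1.2 to 1.55; stiff, stays where left, about 2 N at the post moves it. Bar 87 x 20 x 8 mm, underside 38 mm above the table (4 mm over the plate).
- bar_post (a point): Centre of the exposed upright black post on the bar, 18 mm in diameter, 62 mm from the pivot axis; exposed from 46 mm (top of the bar) to 87 mm above the table.
- flat_file: Bystander: file with a wooden handle, 260 mm long, lying on the table on the robot's side of the jig. Origin at the centre of its underside.
- brass_tap: Bystander: brass tap, 28x100x62 mm, on the table to the right of the jig. Origin at the centre of its underside.
- copper_tee: Bystander: copper tee fitting, 76x51x25 mm, on the table to the left of the jig. Origin at the centre of its underside.
- filter_can: Bystander: grey filter can, 71 mm in diameter, 40 mm high, on the table behind the jig. Origin at the centre of its underside.

How it is judged:
By the outcome, as a careful person would: the job done as asked, in the order asked, and still so for the second after the job is handed in, with the robot touching nothing.
It also fails if it takes over 72 s, if anything falls off the work surface, if the arm or the gripper's body presses on something with over 40 N, if the wrist force passes 120 N, or if a joint passes its speed limit or range.

## Working session

There is one attempt and no reset: what is moved stays moved. The work goes in short steps, each a Python script; the robot and the scene stay as the last script left them, time stands still between calls to the robot, and variables do not carry over. Pictures are saved under pics/ and viewed, at most 10 in all, crops included, and the job is handed in when it is done.

```bash
mkdir -p pics
python3 - <<'E'
from bench import ctrl
import cv2,numpy as np
for n in("top","side"):
    c=ctrl.camera(n); cv2.imwrite(f"pics/{n}0.png",cv2.resize(c["pixels"][:,:,::-1],(800,500)))
    cv2.imwrite(f"{n}0_raw.png",c["pixels"][:,:,::-1])
    print(n,c["K"].tolist(),c["k1"],c["R"].round(4).tolist(),c["t"])
s=ctrl.sense();print(s["time"],s["tool_rot"],s["ee_pos"])
E
```

```text
top [[513.468013935107, 0.0, 320.66964670309557], [0.0, 513.468013935107, 199.61509265894892], [0.0, 0.0, 1.0]] -0.09711712468565402 [[0.01, -0.9999, -0.0136], [-0.9902, -0.008, -0.1392], [0.139, 0.0149, -0.9902]] [-0.00840456  0.56310067  1.07368979]
side [[361.956834115029, 0.0, 308.3420352442315], [0.0, 361.956834115029, 197.67927731047163], [0.0, 0.0, 1.0]] 0.005465021333072794 [[-0.816, -0.5779, 0.0132], [-0.394, 0.5393, -0.7443], [0.423, -0.6125, -0.6678]] [0.46524675 0.27314741 0.661978  ]
0.1 [-3.06581695e+00 -6.78801354e-01  4.98288077e-04] [ 0.24252228 -0.52085044  0.20150507]
```

View pics/top0.png

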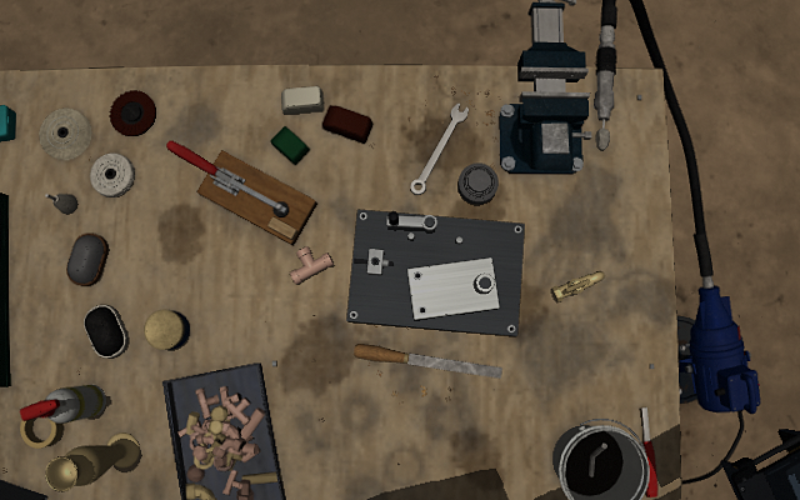

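View pics/side0.png

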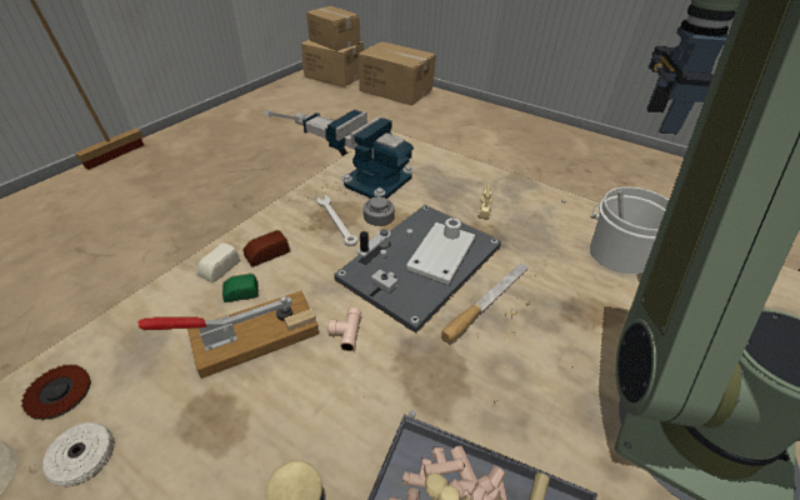

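The jig is centred near (436,272) in the top view. The plate is askew, with its boss on the right at (484,283); the stop is at (376,262) and the bar is near (412,222). I'll enlarge that area.

Run:
```python
import cv2
a=cv2.imread("top0_raw.png")[160:275,270:430]
cv2.imwrite("pics/crop0.png",cv2.resize(a,(800,575),interpolation=cv2.INTER_CUBIC))
```

```text
(no output)
```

View pics/crop0.png

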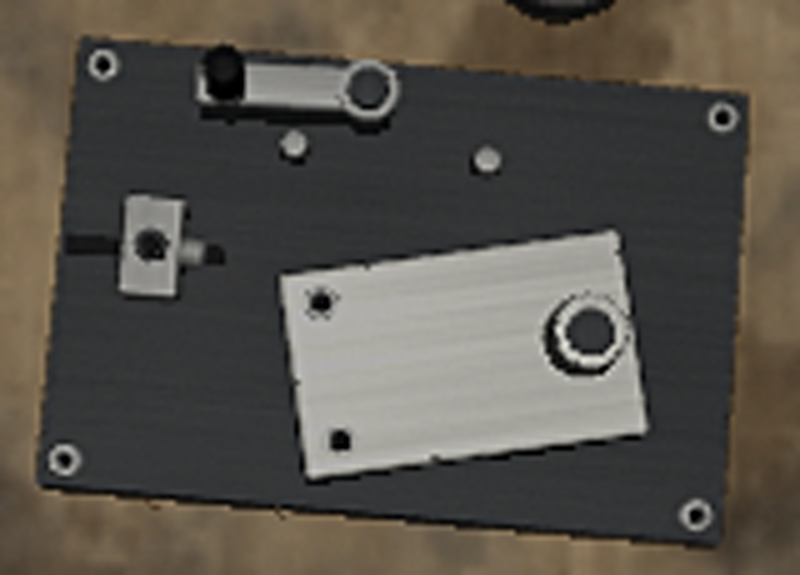

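The crop shows these positions, in crop pixels:
- **Jig corners:** (82,37), (748,93), (718,547), (38,487)
- **Dowels:** (294,143), (487,159)
- **Nose tip:** about (206,253)
- **Plate top corners:** (281,274), (616,230), (648,432), (310,479)
- **Boss:** (591,331)
- **Post top:** (222,65)
- **Pivot:** (369,89)

```bash
cat > h.py <<'E'
import numpy as np, cv2, json
from bench import ctrl
def pix2w(c,uv,z):
    K=np.array(c["K"]);R=np.array(c["R"]);t=np.array(c["t"])
    d=np.array([c["k1"],0,0,0],float)
    p=cv2.undistortPoints(np.array([[uv]],float),K,d)[0,0]
    r=R.T@np.array([p[0],p[1],1]);o=-R.T@t
    return o+r*(z-o[2])/r[2]
def fit(L,W):
    L=np.array(L,float);W=np.array(W)[:,:2];a=L-L.mean(0);b=W-W.mean(0)
    th=np.arctan2((a[:,0]*b[:,1]-a[:,1]*b[:,0]).sum(),(a*b).sum())
    Rm=np.array([[np.cos(th),-np.sin(th)],[np.sin(th),np.cos(th)]])
    return th,W.mean(0)-Rm@L.mean(0),np.abs(W-(L@Rm.T+W.mean(0)-Rm@L.mean(0))).max()
def rot(th): return np.array([[np.cos(th),-np.sin(th)],[np.sin(th),np.cos(th)]])
E
python3 - <<'E'
from h import *
c=ctrl.camera("top")
f=lambda u,v,z:pix2w(c,(270+(u+.5)/5-.5,160+(v+.5)/5-.5),z)
J=[f(82,37,.018),f(748,93,.018),f(718,547,.018),f(38,487,.018),f(294,143,.032),f(487,159,.032),f(369,89,.052)]
L=[(.1,.15),(.1,-.15),(-.1,-.15),(-.1,.15),(.058,.05),(.058,-.035),(.082,.02)]
th,t,e=fit(L,J);print("jig",th,t,e)
j=lambda p:(rot(th).T@(p[:2]-t)*1e3).round(1)
for p in J: print(j(p))
P=[f(281,274,.034),f(616,230,.034),f(648,432,.034),f(310,479,.034),f(591,331,.064)]
LP=[(.045,.075),(.045,-.075),(-.045,-.075),(-.045,.075),(0,-.052)]
tp,q,e=fit(LP,P);print("plate",tp-th,j(q),e,q)
print("nose",j(f(206,253,.027)),"stop",[j(f(u,v,.042)) for u,v in((127,195),(186,200),(178,297),(119,292))])
print("post",j(f(222,65,.087)),"can etc")
json.dump(dict(th=th,t=t.tolist()),open("jig.json","w"))
E
```

```text
jig -0.07813363701517011 [ 0.52745572 -0.06534077] 0.0014178819368265982
[100.3 148.8]
[ 100.5 -149.1]
[-100.7 -148.6]
[-100.4  148.5]
[58.4 50.2]
[ 58.5 -34.5]
[81.4 19.7]
plate 0.22201606409782265 [-27.3 -30.9] 0.001646947970605897 [ 0.49778342 -0.09405134]
nose [ 7.3 84.4] stop [array([ 27.8, 120.1]), array([27.8, 94.4]), array([-14.5,  94. ]), array([-14.5, 119.5])]
post [79.7 82.3] can etc
```

```bash
cat >> h.py <<'E'
from scipy.spatial.transform import Rotation as Ro
try:
    _j=json.load(open("jig.json"));TH=_j["th"];T=np.array(_j["t"])
except Exception: pass
def pos(x,y,z):  # jig mm, z = FINGERTIP height mm
    p=T+rot(TH)@np.array([x,y])/1e3
    return [p[0],p[1],z/1e3+ctrl.tip_reach]
def ori(a):      # a: tool x direction in jig axes
    return (Ro.from_euler('z',TH+a)*Ro.from_euler('x',np.pi)).as_rotvec()
def tj():
    s=ctrl.sense();p=rot(TH).T@(s["ee_pos"][:2]-T)*1e3
    return round(s["time"],1),p.round(1),s["wrist_force"].round(1)
def snap(name):
    c=ctrl.camera("top");a=c["pixels"][160:275,270:430,::-1]
    cv2.imwrite(f"pics/{name}.png",cv2.resize(a,(800,575),interpolation=cv2.INTER_CUBIC));return c
def f(c,u,v,z):
    return (rot(TH).T@(pix2w(c,(270+(u+.5)/5-.5,160+(v+.5)/5-.5),z)[:2]-T)*1e3).round(1)
E
python3 - <<'E'
from h import *
c=ctrl.camera("top")
print("file",(rot(TH).T@(pix2w(c,(360,292),.01)[:2]-T)*1e3))
ctrl.move_pose(pos(-105,-15,80),ori(0)); 
ctrl.grip(.040,20)
ctrl.movel(pos(-105,-15,23),v=.1,max_force=8); print(tj())
print(ctrl.movel(pos(-58,-15,23),v=.05,max_force=12),tj())
ctrl.movel(pos(-75,-15,23),v=.1);ctrl.movel(pos(-75,-15,90),v=.2)
ctrl.move_pose(pos(-10,-150,90),ori(np.pi/2)); print(tj())
snap("c1")
E
```

```text
file [-160.04243185  -37.77068528]
(3.6, array([-104.5,  -15. ]), array([ 0.8, -0.4,  0.7]))
False (4.7, array([-58.5, -15. ]), array([ 0.4, -0.3, -0.8]))
(7.1, array([ -10.4, -149.7]), array([ 0. ,  0.3, -0.2]))
```

View pics/c1.png

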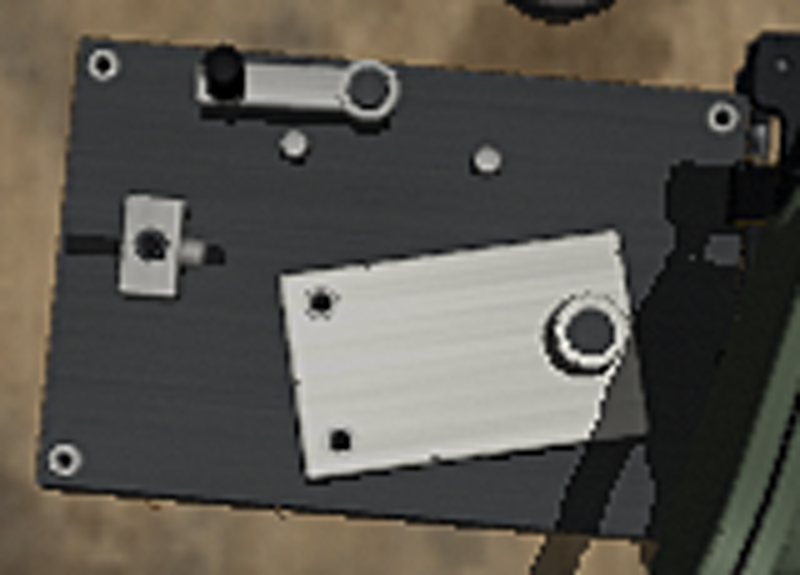

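The plate hasn't moved: its corners are still at (281,274) and (616,230). I need to find out why.

Run:
```python
from h import *
s=ctrl.sense();print(ctrl.tip_reach,s["ee_pos"],s["grip_width"],pos(0,0,23),Ro.from_rotvec(s["tool_rot"]).as_matrix().round(3), s["time"])
c=ctrl.camera("side");cv2.imwrite("pics/s1.png",cv2.resize(c["pixels"][100:300,280:540,::-1],(780,600)))
```

```text
0.022 [ 0.50548913 -0.21371609  0.11154951] 0.039594617817713076 [np.float64(0.5274557164750084), np.float64(-0.06534077375394812), 0.045] [[ 0.078  0.997 -0.001]
 [ 0.997 -0.078  0.   ]
 [ 0.    -0.001 -1.   ]] 7.1417
```

View pics/s1.png

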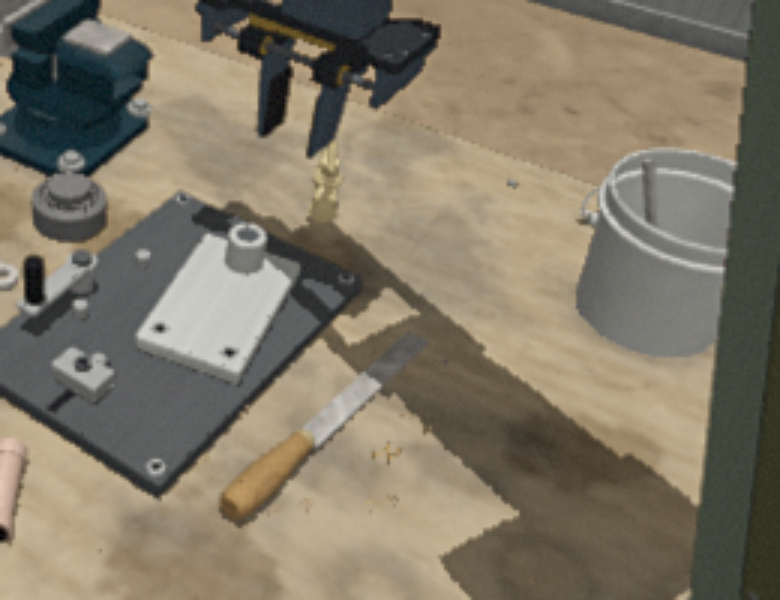

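The fingers are open and clear of the brass tap, and the plate is untouched. I'll repeat the push, printing the height this time.

Run:
```python
from h import *
z=lambda:(ctrl.sense()["ee_pos"][2]-.022).round(4)
ctrl.move_pose(pos(-75,-15,90),ori(0)); print(tj(),z())
ctrl.movel(pos(-107,-15,90),v=.2)
print(ctrl.movel(pos(-107,-15,23),v=.08)); print(tj(),z())
print(ctrl.movel(pos(-90,-15,23),v=.03,max_force=12),tj(),z())
c=ctrl.camera("side");cv2.imwrite("pics/s2.png",cv2.resize(c["pixels"][100:300,280:540,::-1],(780,600)))
```

```text
(8.8, array([-74.8, -15.1]), array([ 0.2, -0.8,  0.3])) 0.0901
False
(10.1, array([-106.5,  -15.1]), array([-0.4,  0.1, -1.6])) 0.0233
False (10.8, array([-90.2, -15. ]), array([-0.5,  0. , -0.1])) 0.0229
```

View pics/s2.png

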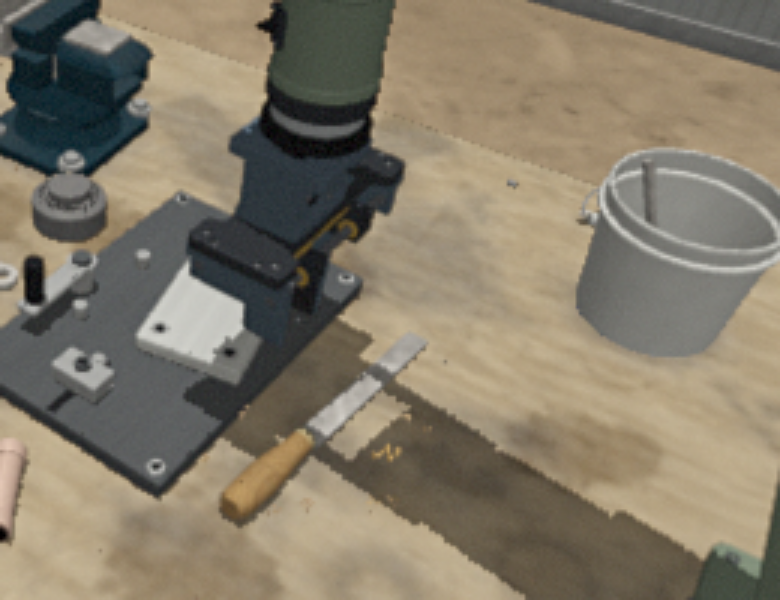

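The left finger is at the plate's near edge, and the tips are down at bed level. I'll push on in short steps.

Run:
```python
from h import *
z=lambda:(ctrl.sense()["ee_pos"][2]-.022).round(4)
for x in (-80,-70,-62):
    r=ctrl.movel(pos(x,-15,23),v=.04,max_force=15); print(r,tj(),z())
    if r: break
c=snap("c2")
```

```text
False (11.2, array([-79.8, -15. ]), array([0. , 0.4, 0.1])) 0.0229
False (11.6, array([-69.8, -15. ]), array([-0.5, -0.3,  1. ])) 0.023
False (12.0, array([-61.7, -15. ]), array([ 0.4,  0. , -0.4])) 0.023
```

View pics/c2.png

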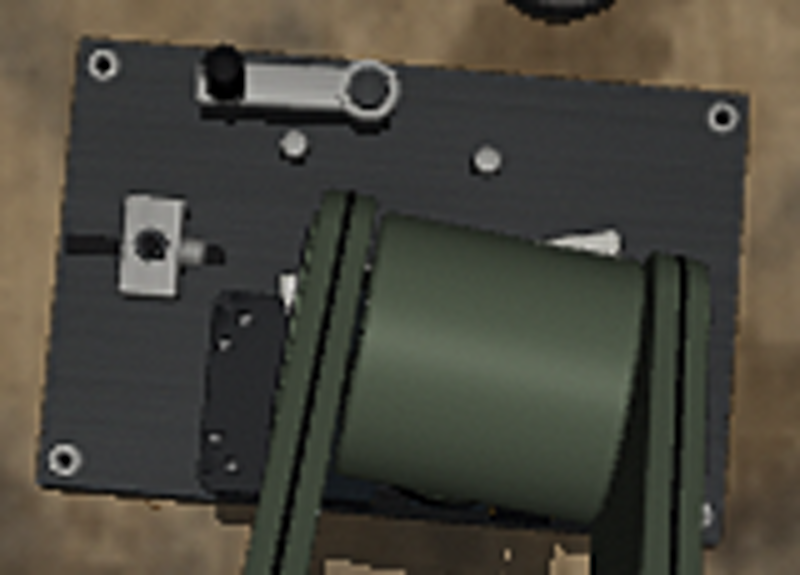

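Run:
```python
from h import *
c=ctrl.camera("side")
def pr(c,x,y,z):
    p=np.append(T+rot(TH)@np.array([x,y])/1e3,z/1e3)
    return cv2.projectPoints(p[None],cv2.Rodrigues(c["R"])[0],c["t"],c["K"],np.array([c["k1"],0,0,0]))[0].ravel()
for n,q in dict(fl=(-62,5,23),flo=(-62,18,23),hole=(-60,35,34),cornLx=(-87.4,32,34),cornBoss=(-54,-114,34)).items():
    print(n,((pr(c,*q)-[280,100])*3).round(), )
cv2.imwrite("pics/s3.png",cv2.resize(c["pixels"][150:270,310:440,::-1],None,fx=5,fy=5,interpolation=cv2.INTER_CUBIC))
```

```text
fl [230. 346.]
flo [221. 354.]
hole [208. 355.]
cornLx [239. 369.]
cornBoss [301. 259.]
```

View pics/s3.png

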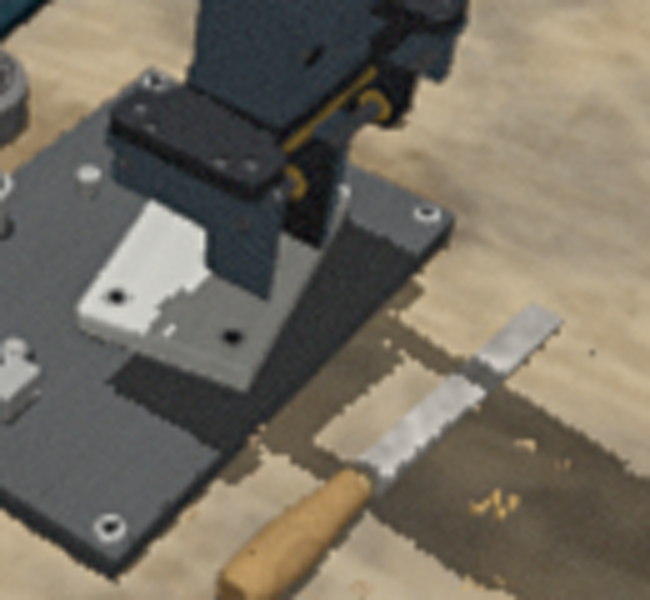

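The fingertips are clearly hovering above the plate top: their lower edge runs from about raw (351,206) to (364,210). I'll solve for the true tip height.

Run:
```python
from h import *
c=ctrl.camera("side")
s=ctrl.sense();print(s["ee_pos"],s["joint_positions"])
def pr(x,y,z):
    p=np.append(T+rot(TH)@np.array([x,y])/1e3,z/1e3)
    return cv2.projectPoints(p[None],cv2.Rodrigues(c["R"])[0],c["t"],c["K"],np.array([c["k1"],0,0,0]))[0].ravel().round(1)
for z in (23,35,45,55,65): print(z,pr(-46,18,z),pr(-78,18,z))
print("plate corners",[pr(*q,34) for q in((-87.4,32),(-54,-114))],"bed corner",pr(-100,150,18),pr(-100,-150,18))
```

```text
[ 0.46426003 -0.0754203   0.04494005] [-1.85486541e-01  3.25021533e-01  2.01731554e+00 -2.22567437e-05
  7.99612307e-01  1.46344389e+00]
23 [348.2 215.1] [359.2 221.2]
35 [348.7 211.5] [359.8 217.6]
45 [349.  208.5] [360.3 214.6]
55 [349.4 205.4] [360.7 211.5]
65 [349.8 202.3] [361.2 208.4]
plate corners [array([359.8, 223. ]), array([380.3, 186.4])] bed corner [333.3 261. ] [401.7 191.7]
```

Run:
```python
from h import *
z=lambda:((ctrl.sense()["ee_pos"][2]-.022)*1e3).round(2)
ctrl.movel(pos(-62,-15,70),v=.2)
ctrl.movel(pos(-62,92,60),v=.2); print(tj(),z())
print(ctrl.movel(pos(-62,92,24),v=.05,max_force=8),tj(),z())
print(ctrl.movel(pos(-62,92,8),v=.02,max_force=6),tj(),z())
c=ctrl.camera("side");cv2.imwrite("pics/s4.png",cv2.resize(c["pixels"][150:270,290:420,::-1],None,fx=5,fy=5,interpolation=cv2.INTER_CUBIC))
```

```text
(13.2, array([-62.5,  91.6]), array([-0.7, -0.2, -0.3])) 59.39
False (14.1, array([-61.8,  92.1]), array([-0.7, -0. ,  0.3])) 24.11
False (15.0, array([-61.9,  92. ]), array([ 0.2, -0.6, -0.3])) 8.05
```

View pics/s4.png

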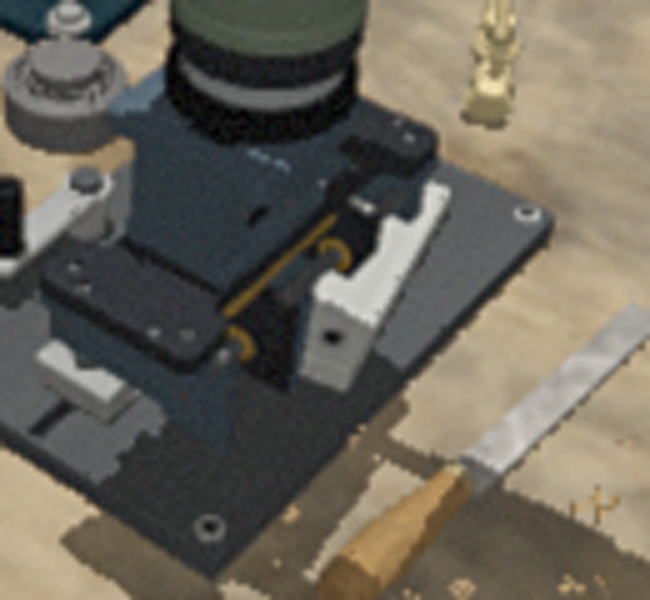

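The tips are still in the air at a commanded 8 mm, with the left tip near s4 pixel (225,450). The tool sits higher than `tip_reach` says, so I'll probe down to the bed.

Run:
```python
from h import *
z=lambda:((ctrl.sense()["ee_pos"][2]-.022)*1e3).round(2)
print(ctrl.movel(pos(-62,92,-30),v=.02,max_force=5),tj(),z())
```

```text
True (16.2, array([-62.,  92.]), array([-0.9,  0.9,  4.8])) -15.43
```

Contact came at a formula height of −15.4 mm where the bed is at 18 mm, so the real tips are 33.4 mm higher than reported. I'll correct for that in the helper and push.

```bash
sed -i 's|z/1e3+ctrl.tip_reach|z/1e3-.0334+ctrl.tip_reach|' h.py
python3 - <<'E'
from h import *
ctrl.movel(pos(-62,92,50),v=.2)
ctrl.movel(pos(-108,-15,60),v=.2); ctrl.movel(pos(-108,-15,23),v=.1); print(tj())
print(ctrl.movel(pos(-62,-15,23),v=.05,max_force=14),tj())
ctrl.movel(pos(-75,-15,23),v=.1);ctrl.movel(pos(-75,-15,75),v=.25)
ctrl.move_pose(pos(-10,-135,75),ori(np.pi/2)); print(tj())
c=snap("c3")
E
```

```text
(17.8, array([-107.7,  -14.5]), array([-0.7,  0.2,  0.4]))
False (18.9, array([-62.1, -15.1]), array([-2.8, -0.2,  0.3]))
(21.1, array([ -10.4, -134.7]), array([-1.2, -0.4, -0.5]))
```

View pics/c3.png

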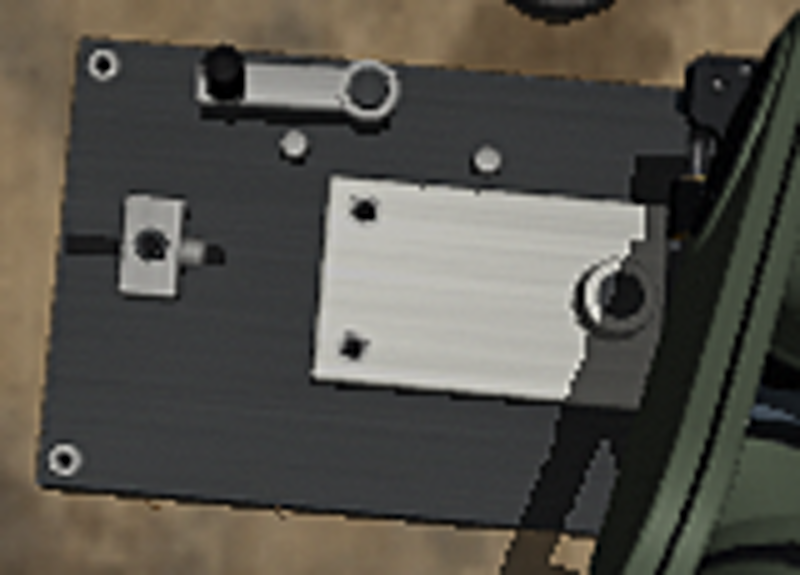

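The plate is now square to the jig, with corners at (330,178), (667,205), (636,408) and (312,380). Next comes the push in y towards the stop. I've used all my picture views, so from here I check by numbers.

Run:
```python
from h import *
c=ctrl.camera("top")
for u,v in((330,178),(667,205),(636,408),(312,380)): print(f(c,u,v,.034))
x0=(f(c,330,178,.034)[0]+f(c,312,380,.034)[0])/2; print("cx",x0)
ctrl.movel(pos(x0,-150,60),v=.2); ctrl.movel(pos(x0,-150,23),v=.1); print(tj())
r=ctrl.movel(pos(x0,-97,23),v=.06,max_force=14);print(r,tj())
if not r: print(ctrl.movel(pos(x0,-70,23),v=.02,max_force=12),tj())
```

```text
[44.  33.2]
[  44.8 -114.1]
[ -44.5 -106.7]
[-44.5  33.5]
cx -0.25
(22.0, array([-1.000e-01, -1.498e+02]), array([0.4, 0. , 0.4]))
False (23.0, array([ -0.4, -96.6]), array([ 1.3, -1.3,  0.1]))
True (23.9, array([ -0.3, -81.4]), array([ 0.8, -1.9,  1.6]))
```

The push stopped at TCP y = −81.4, which agrees with the plate end meeting the nose at about 84.5. Next I push x onto the dowels, then y once more.

Run:
```python
from h import *
def xpush():
    ctrl.movel(pos(-85,7,70),ori(0),v=.3)
    ctrl.movel(pos(-85,7,23),v=.12)
    r=ctrl.movel(pos(-66,7,23),v=.08,max_force=12)
    print("x",r,ctrl.movel(pos(-40,7,23),v=.02,max_force=12),tj())
    ctrl.movel(pos(-80,7,23),v=.15); ctrl.movel(pos(-80,7,70),v=.25)
def ypush(x):
    ctrl.move_pose(pos(x,-115,75),ori(np.pi/2))
    ctrl.movel(pos(x,-115,23),v=.12)
    r=ctrl.movel(pos(x,-88,23),v=.08,max_force=12)
    print("y",r,ctrl.movel(pos(x,-70,23),v=.02,max_force=12),tj())
    ctrl.movel(pos(x,-110,23),v=.15); ctrl.movel(pos(x,-110,75),v=.25)
ctrl.movel(pos(0,-110,23),v=.15); ctrl.movel(pos(0,-110,75),v=.25)
ctrl.move_pose(pos(-85,7,75),ori(0))
xpush(); ypush(7); print(tj())
```

```text
x False True (28.1, array([-55.6,   7.1]), array([-0.4,  0.6, -0.7]))
y False True (31.9, array([  7. , -81.4]), array([-0.2, -1.6,  1.3]))
(32.6, array([   7.5, -109.4]), array([-0.4, -0.2, -0.3]))
```

Both y pushes stopped at the same place, so the stop contact is firm. I'll give one last x touch, then cage the post and swing the bar.

Run:
```python
from h import *
ctrl.move_pose(pos(-80,7,75),ori(0)); ctrl.movel(pos(-80,7,23),v=.12)
ctrl.movel(pos(-61,7,23),v=.08)
print("x",ctrl.movel(pos(-45,7,23),v=.015,max_force=12),tj())
ctrl.movel(pos(-80,7,23),v=.15); ctrl.movel(pos(-80,7,100),v=.25)
# plate check by image: bright-plate edges along jig lines, z=34
c=ctrl.camera("top"); cv2.imwrite("chk.png",c["pixels"][:,:,::-1])
q=lambda t,r=62: (82-r*np.cos(t),20+r*np.sin(t))
t0=1.54
for t in (1.54,.8,0):print(ctrl.inverse_kinematics(pos(*q(t),56),ori(np.pi-t)).round(2))
ctrl.move_pose(pos(*q(t0),105),ori(np.pi-t0)); print(tj())
print(ctrl.movel(pos(*q(t0),56),v=.1,max_force=15),tj())
```

```text
x True (35.9, array([-55.7,   7.1]), array([ 0.4, -1. , -0.8]))
[-0.    0.51  1.68 -0.    0.95  0.05]
[-0.03  0.46  1.79  0.    0.9  -0.72]
[-0.11  0.43  1.84  0.    0.88 -1.6 ]
(38.0, array([79.4, 81.8]), array([ 0.6, -0.6, -0.1]))
False (38.6, array([80.4, 81.9]), array([0.3, 0.1, 0.9]))
```

Run:
```python
from h import *
q=lambda t,r=62: (82-r*np.cos(t),20+r*np.sin(t))
print(ctrl.grip(.023,10),ctrl.sense()["grip_width"],tj())
for t in np.arange(1.4,.14,-.18):
    ctrl.movel(pos(*q(t),56),ori(np.pi-t),v=.07)
print(t,tj())
for t in (.06,-.02,-.1,-.18):
    r=ctrl.movel(pos(*q(t),56),ori(np.pi-max(t,0)),v=.02,max_force=10); print(t,r,tj())
    if r: break
```

```text
False 0.022975766459433323 (39.1, array([80.2, 82. ]), array([ 0.5, -0.3,  1. ]))
0.3200000000000003 (41.4, array([23.2, 39.7]), array([-0.4,  0. , -0.9]))
0.06 False (42.3, array([20.4, 24. ]), array([ 1. ,  1.9, -0.9]))
-0.02 False (42.7, array([19.9, 18.6]), array([-0. ,  0.8,  0.3]))
-0.1 True (43.0, array([19.7, 18.7]), array([0.5, 1.2, 0.8]))
```

Run:
```python
from h import *
print(ctrl.movel(pos(19.8,10,56),v=.015,max_force=14),tj()); ctrl.sleep(.2); print(tj())
ctrl.movel(pos(19.8,18,56),v=.03)
ctrl.grip(.035); ctrl.movel(pos(19.8,18.5,110),v=.15)
ctrl.move_pose(pos(-60,-230,150),ori(np.pi/2)); print(tj())
c=ctrl.camera("top")
def pr(x,y,z):
    p=np.append(T+rot(TH)@np.array([x,y])/1e3,z/1e3)
    return cv2.projectPoints(p[None],cv2.Rodrigues(c["R"])[0],c["t"],c["K"],np.array([c["k1"],0,0,0]))[0].ravel()
g=cv2.cvtColor(c["pixels"],cv2.COLOR_RGB2GRAY).astype(np.float32)
def line(P,Q,z,n=33): # gray along a jig line
    L=np.array([pr(*(np.array(P)+(np.array(Q)-P)*k/(n-1)),z) for k in range(n)],np.float32)
    return cv2.remap(g,L[:,0].reshape(1,-1),L[:,1].reshape(1,-1),cv2.INTER_LINEAR).ravel().astype(int)
print("edge x 36..68 y=-10",line((36,-10),(68,-10),34))
print("edge x 36..68 y=-50",line((36,-50),(68,-50),34))
print("edge x 36..68 y=70",line((36,70),(68,70),34))
print("end y 70..102 x=-20",line((-30,70),(-30,102),34))
print("end y 70..102 x=40",line((40,70),(40,102),34))
print("bar sides y 4..36 x=55",line((55,4),(55,36),46))
print("bar x=35",line((35,4),(35,36),46))
print("post x=20",line((20,4),(20,36),87))
```

```text
True (43.3, array([19.5, 18.9]), array([1.2, 2.4, 1.8]))
(43.5, array([19.5, 18.9]), array([0.1, 1.3, 1.9]))
(45.7, array([ -60.2, -229.3]), array([0.5, 0.7, 0. ]))
edge x 36..68 y=-10 [178 173 174 176 176 176 176 178 180 182 183 185 186 182 176 135  70  39
  47  54  56  58  58  57  57  57  58  58  58  57  57  57  57]
edge x 36..68 y=-50 [174 173 173 173 175 175 174 174 177 179 180 182 184 187 164 127  92  65
  46  50  56  56  57  57  57  57  58  58  58  58  58  58  57]
edge x 36..68 y=70 [ 25  21  22  24  34  46  91 147 179 186 191 192 193 192 190 132  69  48
  50  52  55  57  56  55  55  56  56  56  56  57  57  59  60]
end y 70..102 x=-20 [173 182 190 190 191 192 193 192 191 192 194 194 193 172 134  97  70  50
  54  58  58  59  60  60  60  60  60  59  59  60  60  60  60]
end y 70..102 x=40 [ 34  49  87 131 160 168 177 185 191 191 191 192 192 170 135 102  66  45
  50  55  55  55  56  56  56  56  56  57  57  57  57  57  57]
bar sides y 4..36 x=55 [ 56  56  55  53  54  57  70  98 125 144 163 160 156 155 155 153 151 152
 154 155 155 156 160 162 134 104  76  51  48  53  55  56  56]
bar x=35 [179 181 183 182 177 134  86  97 123 136 146 155 155 149 131 118 103  91
 115 140 157 172 171 166 145 113 114 160 194 190 186 185 183]
post x=20 [185 186 187 189 192 193 194 133  42   3   9  15  21  25  26  27  28  29
  26  24  21  18  14   9  33  56 108 158 177 192 192 189 188]
```

The measurements agree with a finished job:
- **Plate:** the long edge is parallel and sits at the dowel line, and the end is at the nose.
- **Bar:** it points straight across, with its centre at y ≈ 20 all along.

I'm handing it in.

Run:
```python
from bench import ctrl
print(ctrl.sign_off())
```

```text
the job is handed in; nothing more can be done
None
```

I slid the plate against both dowel pins and the end stop, then swung the bar to its stop straight across it, and handed the job in at about 46 s; contact was checked by push force and to about 1 mm by camera, and no move went near the file, tap, tee or can.

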